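Fetch the square from its latched case and set it to the plate

TASK

Set up the engineer's square for marking the brass plate. Press the thumb latch on the front of the grey instrument case and let the sprung lid pop fully open on its own, keeping clear of it and never touching it; then take the square out and set it down gently on the bench, its stock flush against the plate's long edge on the robot's side, whole stock alongside the plate and blade lying across the plate's top, without shoving the plate out of place. Leave everything else on the bench where it is.

Things in the scene. Friction and masses are not known exactly. Their poses are not given: they have to be found in the camera images.
- case: Grey plastic instrument case, fixed, shut: 180 (x) x 150 (y) x 44 mm high. Origin: centre of its underside; x from the front (latch, robot side) to the hinge, z up. Walls 6 mm, rim 32 mm up; inner floor 8 mm up. A dark fitted insert, top 16 mm up, holds the square with 3 mm play. Two pins on the insert are fixed and not needed.
- lid (a joint): Lid's opening angle, rad: 0 shut, 1.75 open, where it stays by itself. Hinge along the case's y at the far rim (case x +90 mm, 33 mm up). Panel 180 x 150 x 12 mm with a 32 mm wide notch in its front edge for the latch. Its spring throws it open in about a second once the latch is pressed; open it stands 0.22 m high.
- lid_edge (a point): Top middle of the lid's front edge (with the lid shut: case x -90 mm, 44 mm above the bench).
- latch (a joint): Angle of the dark steel thumb latch, rad: 0 at rest, at most 0.45; it frees the lid at about 0.3 to 0.35. It turns on a pin along the case's y (case x -93.5 mm, 24 mm up), its pad going down. Sprung: about 4 N square on the pad's middle frees the lid, 6 N takes it fully down, more nearer the lid; it springs back when let go.
- latch_pad (a point): Middle of the top of the latch's ribbed pad: 28 (x) x 38 mm (y), sloping down to the robot's side by 20 degrees at rest (case x -110, y 0, 30 mm up: 20 mm in front of the lid). About 5 mm of travel here frees the lid. The lid sweeps up close by: an upright gripper over the pad easily gets in its way, one leaning back 30 to 45 degrees to the robot's side is not.
- square_stock (a point): Centre of the stock of the steel engineer's square (a flat L, 0.24 kg). x: from stock along blade; y: along stock; z up. Stock: bar 16 (x) x 80 (y) x 20 mm high. Starts in the case at case x -35 mm, y 0, turned like the case, 18 mm above the bench. Grip it across the 16 mm at about y -10 mm: finger bays down to the floor there, case y -38 to +16 mm, 40 mm in front of the stock, 42 mm behind.
- square: The same square: origin under the stock's middle, 10 mm below its centre, same axes. Blade: leaves the stock's inner face (x +8 mm) over y +20 to +40 mm, 100 mm long, 20 mm wide, 3 mm thick, underside 8.5 mm above the stock's underside, so it passes just over the plate.
- face_end (a point): Point on the stock's inner face (the face from which the blade leaves), at the stock's free end, half-way up: x +8, y -40 mm from the stock's centre.
- face_blade (a point): Point on the stock's inner face beside the blade, half-way up: x +8, y +20 mm from the stock's centre.
- blade_tip (a point): Middle of the far end of the blade: x +108, y +30 mm from the stock's centre.
- plate: Loose plain brass plate lying on the bench, 100 (its x) x 160 (its y) x 8 mm, about 1 kg; it slides if pushed with more than 4 to 9 N. Origin: centre of its underside; its edge on the robot's side is its long face at x = -50 mm.
- edge_left (a point): Corner of the plate's robot-side long edge at its y = +80 mm, half-way up.
- edge_right (a point): Corner of the plate's robot-side long edge at its y = -80 mm, half-way up.
- scriber: Bystander: steel scriber, 130 mm long, lying beyond the plate's far edge. Origin under its middle.
- pliers: Bystander: small pliers, 130 mm long, 45 mm wide, 12 mm high, lying between case and plate. Origin under the joint's middle.
- bench_block: Bystander: steel bench block 65 x 65 x 18 mm near the robot. Origin: centre of its underside.
- tape_roll: Bystander: roll of tape, 90 mm across, 25 mm high, lying flat at the back. Origin: centre of its underside.
- spray_can: Bystander: upright can 52 mm across, 150 mm high, at the back. Origin: centre of its underside.
- jar: Bystander: small jar 52 mm across, 55 mm high, at the back. Origin: centre of its underside.
- hammer: Bystander: small hammer, 220 mm long, at one side. Origin under its middle.
- file: Bystander: flat file with a wooden handle, 220 mm long, at one side. Origin under its middle.
Things that resemble listed ones, but are neither listed nor needed, are in the scene too. What is meant by the plate is not green or red, and is the larger of those in its own colour.

How it is judged:
By the outcome, as a careful person would: the job done as asked, in the order asked, and still so for the second after the job is handed in, with the robot touching nothing.
It also fails if it takes over 58 s, if anything falls off the work surface, if the arm or the gripper's body presses on something with over 40 N, if the wrist force passes 120 N, or if a joint passes its speed limit or range.

ROBOT

A 6-joint arm with a two-finger parallel gripper is mounted at the origin on the work surface. World frame = base frame: x ahead of the robot, y to its left, z up, the work surface at z = 0. Lengths are in m, angles in degrees, forces in N, time in s.
With the tool pointing down it reaches from about 0.3 to 0.75 m from the base axis. Payload 8.5 kg.
Tool frame: the origin (TCP) lies between the finger pads; the fingertips stand 25 mm ahead of it and the grasp point (between the pads) lies 6 mm ahead of it; x points along the fingers, y is the direction in which the jaws open and shut, and the axes are right-handed (so a half turn about x gives the same grasp; the last joint's range is limited). The gripper opens to 85 mm and grips with 20 to 120 N. Pads are 22 mm wide; open, the fingers measure 114 mm over their backs; the gripper's body (76 mm by 85 mm) begins 54 mm behind the grasp point. The pads swing forward as they close: fully open they stand 13 mm farther back than shut.
Start: joints at [-77.71, 21.807, 74.336, -0, 83.858, -12.336], TCP at [0.229, -0.5, 0.256] pointing down, gripper open.
Joint ranges: [-178.18, 178.18], [-50.72, 133.34], [12.68, 142.11], [-81.47, 261.47], [9.98, 163.14], [-165.26, 165.26]. Speed limits (degrees/s): [136.94, 136.94, 180, 180, 180, 180].

INTERFACE

Orientations are given as a 3x3 rotation matrix whose columns are the frame's x, y, z axes.
In Python, from rig import sensors, get_image, workorder gives the robot as it stands.
- The arm moves only by the tool arm_command, never from a script. Its argument "plan" is a list that holds one entry, the list of rows, each a list of 6 numbers: the shift along the tool's x, y, z in units of 25 mm (1.0 is 25 mm), then the turn, a rotation vector about the tool's x, y, z in units of 6 degrees (1.0 is 6 degrees). In form: [[[dx, dy, dz, ax, ay, az], ...]]. A call has 1 to 10 rows; each row is the pose to reach, as a shift and turn from the pose commanded when the call began, along the tool's axes at that moment; what a row does not reach only later rows make up. A row lasts 1/10 s, in which the tool goes at most 50 mm and 8.59 degrees, less where a joint would pass 70% of its speed; a pose out of reach is approached as far as the arm can. A call with a gripper value outside its range is refused whole. "jaw" is the closure, from 0 (fully open) to 1 (shut), set as the call begins (left out, the last holds). The fingers move at their own pace and stop on an object; "newtons" is the grip in N (left out, the last holds). Time passes only in rows, so rows that repeat a pose let the fingers close. It gives the time, the measured TCP pose, the force and the opening at its end, in the units of the state.
- sensors.observe(): the state, without advancing time (a new reading comes with each control period).
- get_image(name): name is "scene" or "top" or "wrist"; returns a dict with "img" (420x560x3 uint8, red, green, blue), "fx", "fy", "cx", "cy" (pixels), "dist" ([k1, k2, p1, p2, k3] as OpenCV has them; the pictures are not rectified), "T" (4x4, takes a point from camera to world coordinates). Camera axes: x right, y up, looking along -z (the intrinsics and any distortion apply to the point x, -y, -z); pixel columns grow to the right and rows downward; lengths in m; the calibration is good to about 2 mm. A picture is of the moment at which its call begins. There is no depth.
- workorder.close_job(): hands the job in, once; it reports no verdict.
The state is a dict: "time_s": time; "q": joint angles; "qvel": joint speeds; "joint_efforts": joint torques, N m; "position": TCP position; "tool_rot": TCP orientation; "ft_force": force on the tool from outside, world axes, zero at the start; "wrist_torque": the same for the moment, N m; "grip_width": finger opening in m.
Only numpy, scipy, OpenCV 4.12 (cv2) and the standard library are available. Lean on these libraries where they do the work, as an engineer would, in place of code of your own. Each camera call takes 0.05 s, during which the arm holds its last target. There are 200 camera calls.

## Working session

There is one attempt and no reset: what is moved stays moved. The work goes in short steps, Python scripts to look and compute and a tool call to move; the robot and the scene stay as the last step left them, time stands still between calls to the robot, and variables do not carry over. Pictures are saved under pics/ and viewed, about 8 in all and at most 12, crops included, and the job is handed in when it is done.

Besides the shell and the picture viewer there is one more tool, called by a JSON object that holds its "api" and its "payload", one argument or row to a line. arm_command: Moves the arm, as the interface text tells. Its arguments: {"type":"object","properties":{"plan":{"type":"array","items":{"type":"array","items":{"type":"array","items":{"type":"number"}}}},"jaw":{"type":"number"},"newtons":{"type":"number"}},"required":["plan"]}

```bash
mkdir -p pics; cat > h.py <<'E'
import numpy as np, cv2
from rig import sensors, get_image, workorder
def snap(cam,name,crop=None,scale=1):
    d=get_image(cam); im=d["img"][:,:,::-1]
    np.savez('pics/'+name+'.npz',**d)
    if crop: im=im[crop[1]:crop[3],crop[0]:crop[2]]
    im=cv2.resize(im,None,fx=scale,fy=scale,interpolation=cv2.INTER_CUBIC)
    cv2.imwrite('pics/'+name+'.png',im); return d
def K(d): return np.array([[d["fx"],0,d["cx"]],[0,d["fy"],d["cy"]],[0,0,1.]])
def px2w(d,uv,z):
    n=cv2.undistortPoints(np.array(uv,float).reshape(-1,1,2),K(d),np.array(d["dist"],float)).reshape(-1,2)
    r=np.c_[n[:,0],-n[:,1],-np.ones(len(n))]@d["T"][:3,:3].T; o=d["T"][:3,3]
    t=(np.broadcast_to(z,len(n))-o[2])/r[:,2]; return o+r*t[:,None]
def w2px(d,P):
    P=np.atleast_2d(P).astype(float); c=(P-d["T"][:3,3])@d["T"][:3,:3]; c=c*[1,-1,-1]
    return cv2.projectPoints(c,np.zeros(3),np.zeros(3),K(d),np.array(d["dist"],float))[0].reshape(-1,2)
def rel(Rt,Pt,st=None):
    """row numbers from present pose to target pose"""
    from scipy.spatial.transform import Rotation as R
    s=st or sensors.observe(); R0=np.array(s["tool_rot"]).reshape(3,3); p=np.array(s["position"])
    return np.round(np.r_[R0.T@(np.array(Pt)-p)/.025, R.from_matrix(R0.T@Rt).as_rotvec(degrees=True)/6],3)
E
python3 - <<'E'
from h import *
snap("top","top0",scale=1.4); snap("scene","scene0",scale=1.4)
s=sensors.observe();print(s)
E
```

```text
{'time_s': 0.1, 'q': array([-7.77092546e+01,  2.18363021e+01,  7.43786846e+01,  3.14681509e-04,
        8.38581684e+01, -1.23362594e+01]), 'qvel': array([-0.04204704, -0.01579823, -0.18245337, -0.02475922, -0.05651119,
        0.10319349]), 'joint_efforts': array([ 2.45978015e-03, -4.49221802e+01, -2.31656331e+01, -2.69914908e-04,
        3.69613335e-03,  2.82374486e-06]), 'position': array([ 0.22913524, -0.49974584,  0.25579142]), 'tool_rot': array([[-2.66459438e-04,  4.16708587e-01, -9.09040089e-01],
       [ 1.24869487e-03, -9.09039274e-01, -4.16708579e-01],
       [-9.99999185e-01, -1.24614963e-03, -2.78119779e-04]]), 'ft_force': array([0.1504452 , 0.22863234, 0.18593635]), 'wrist_torque': array([ 0.03079486, -0.01842856, -0.0322734 ]), 'grip_width': 0.08555320360713692}
```

View pics/top0.png

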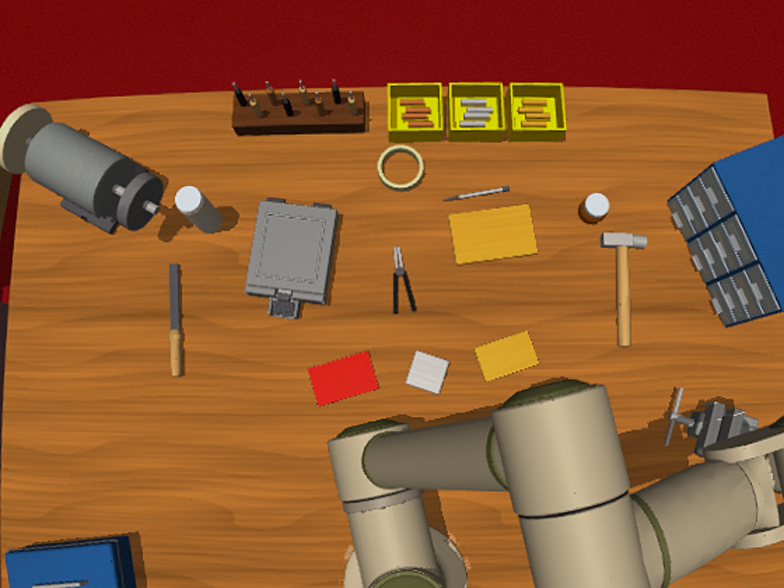

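View pics/scene0.png

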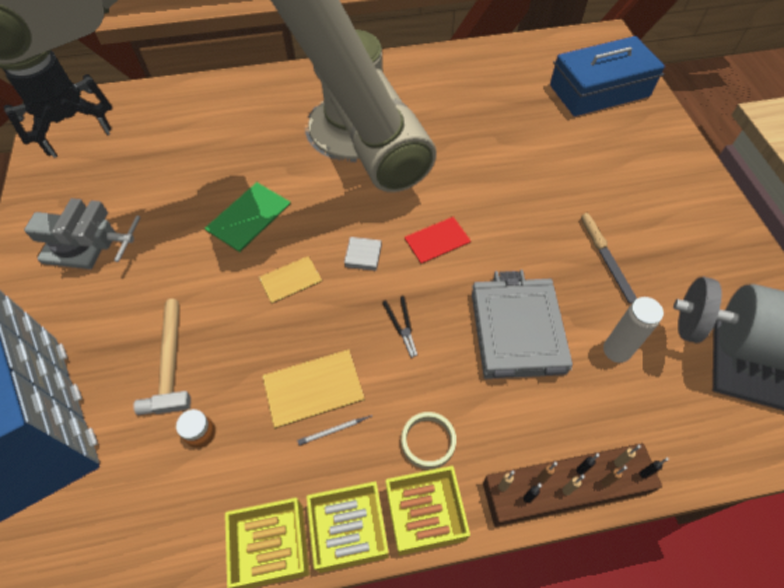

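Top view: brass candidates are the large plate at (493,234) and the small one at (507,355); the red (343,378) and green ones are excluded. The larger, (493,234), fits. The case is at (292,252) with its latch at (285,303). I'll confirm in one crop.

```bash
python3 - <<'E'
from h import *
d=np.load('pics/top0.npz'); im=d["img"][:,:,::-1]
a=cv2.resize(im[130:235,165:255],None,fx=4.4,fy=4.4,interpolation=cv2.INTER_CUBIC)
b=cv2.resize(im[130:235,312:392],None,fx=4.4,fy=4.4,interpolation=cv2.INTER_CUBIC)
cv2.imwrite('pics/crop0.png',np.hstack([a,b])); print(a.shape,b.shape,d["T"],d["fx"])
E
```

```text
(462, 396, 3) (462, 352, 3) [[-0.01239346  0.98582857 -0.16729741  0.3101609 ]
 [-0.99988948 -0.01359233 -0.00602289  0.01034198]
 [-0.0082115   0.16720428  0.98588808  1.29556911]
 [ 0.          0.          0.          1.        ]] 491.260162475025
```

View pics/crop0.png

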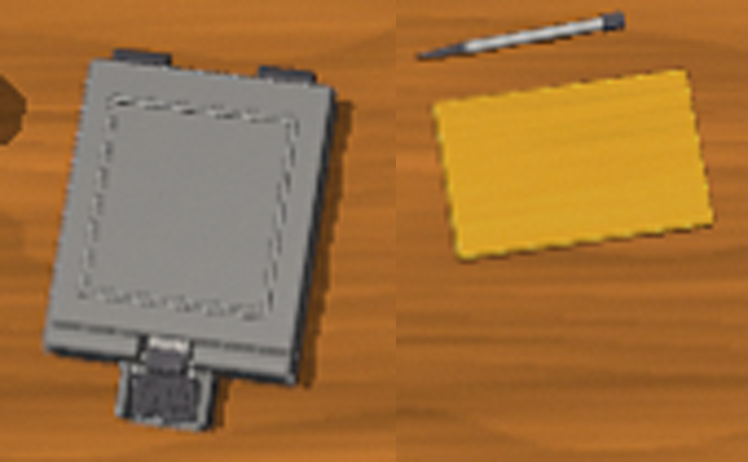

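The crop shows the case lid's top corners at about (91,62), (333,88), (293,381), (46,350) and the latch pad at (165,395). The plain brass plate's corners are at (435,102), (686,70), (713,225), (459,259).

```bash
cat > fit.py <<'E'
from h import *
from scipy.optimize import least_squares
def fitrect(P,M):
    """P measured world xy, M model xy -> x,y,yaw"""
    f=lambda p:(p[:2]+M@np.array([[np.cos(p[2]),np.sin(p[2])],[-np.sin(p[2]),np.cos(p[2])]])-P).ravel()
    r=least_squares(f,[*P.mean(0),0]); return r.x,r.fun.reshape(-1,2)*1e3
E
python3 - <<'E'
from fit import *
d=np.load('pics/top0.npz')
c=np.array([(91,62),(333,88),(293,381),(46,350),(165,395)],float); c=(c+.5)/4.4-.5+[165,130]
p=np.array([(435,102),(686,70),(713,225),(459,259)],float)-[396,0]; p=(p+.5)/4.4-.5+[312,130]
C=px2w(d,c,[.044]*4+[.03]); P=px2w(d,p,.008)
x,r=fitrect(C[:4,:2],np.array([(90,75),(90,-75),(-90,-75),(-90,75)])*1e-3);print('case',x[:2],np.degrees(x[2]),r)
cy,sy=np.cos(x[2]),np.sin(x[2]);print('pad pred',x[:2]+np.array([cy,sy])*-.11,C[4], 'stock',x[:2]+np.array([cy,sy])*-.035)
x,r=fitrect(P[:,:2],np.array([(50,80),(50,-80),(-50,-80),(-50,80)])*1e-3);print('plate',x[:2],np.degrees(x[2]),r)
E
```

```text
case [0.61253752 0.20716827] -7.494916560859497 [[ 0.16152398  0.08371589]
 [ 0.19337133 -0.67672426]
 [ 0.33538834 -0.28727645]
 [-0.69028364  0.88028482]]
pad pred [0.50347731 0.22151647] [0.50803415 0.22293721 0.03      ] stock [0.57783654 0.21173361]
plate [ 0.65042164 -0.1781324 ] 6.950264097440655 [[-0.12201383  0.79007124]
 [-0.1193489  -0.41433205]
 [ 0.02684107 -0.90412321]
 [ 0.21452166  0.52838403]]
```

```bash
cat > geo.py <<'E'
from fit import *
from scipy.spatial.transform import Rotation as R
case=np.array([.6125,.2072]); cyaw=-7.5
plate=np.array([.6504,-.1781]); pyaw=6.95
def inF(o,yaw,p): return np.r_[o,0]+R.from_euler('z',yaw,degrees=True).apply(p)
def press_pose(tip,lean=40):
    d=np.array([np.sin(np.radians(lean)),0,-np.cos(np.radians(lean))]); y=np.array([0,-1,0.])
    M=R.from_euler('z',cyaw,degrees=True).as_matrix()@np.c_[d,y,np.cross(d,y)]
    return M,inF(case,cyaw,tip)-.025*M[:,0]
def down_pose(o,yaw,p,lead=.006):   # tool y along frame x, grasp point at p
    d=np.array([0,0,-1.]);y=np.array([1.,0,0])
    M=R.from_euler('z',yaw,degrees=True).as_matrix()@np.c_[d,y,np.cross(d,y)]
    return M,inF(o,yaw,p)-lead*M[:,0]
E
python3 - <<'E'
from geo import *
d=np.array([.643,0,-.766]); print(rel(*press_pose(np.array([-.111,0,.030])-.07*d)))
E
```

```text
[  6.155 -22.968 -19.892   5.129   6.489   1.88 ]
```

{"api": "arm_command", "payload": {
  "plan": [
    [[0,-12,-10,0,0,0],[0,-12,-10,0,0,0],[0,-12,-10,0,0,0],[0,-12,-10,2,2,0],[0,-12,-10,3,4,1],[0,-14,-12,4,5,1],[0,-16,-14,5.13,6.49,1.88],[0,-18,-16,5.13,6.49,1.88],[0,-21,-18,5.13,6.49,1.88],[0,-22.97,-19.9,5.13,6.49,1.88]]
  ],
  "jaw": 1,
  "newtons": 30
}}

```text
time_s: 1.1
position: [0.361, -0.0336, 0.254]
tool_rot: [[0.633, -0.136, -0.762], [-0.085, -0.991, 0.106], [-0.769, -0.002, -0.639]]
ft_force: [0.7, -1.4, 0.1]
grip_width: 0.0002
```

```bash
python3 - <<'E'
from geo import *
s=sensors.observe();print(s['q'],s['position'],s['grip_width'])
d=np.array([.643,0,-.766]); print(rel(*press_pose(np.array([-.111,0,.030])-.07*d)))
E
```

```text
[-36.98614601 -11.90437018 123.08714442  31.25473409  37.12638007
  41.00522877] [ 0.36098757 -0.03363629  0.25400582] 0.0002445703782984669
[  5.808 -10.859   2.516  -0.054   0.047  -0.015]
```

{"api": "arm_command", "payload": {
  "plan": [
    [[0,-10.9,2,0,0,0],[0,-10.9,2,0,0,0],[0,-10.9,2,0,0,0],[0,-10.9,2,0,0,0],[0,-10.9,2,0,0,0],[2,-10.9,2.5,0,0,0],[4,-10.9,2.5,0,0,0],[5.8,-10.86,2.52,0,0,0],[5.8,-10.86,2.52,0,0,0],[5.8,-10.86,2.52,0,0,0]]
  ]
}}

```text
time_s: 2.1
position: [0.4218, 0.188, 0.1499]
tool_rot: [[0.624, -0.124, -0.772], [-0.082, -0.992, 0.093], [-0.777, 0.005, -0.629]]
ft_force: [0.8, -1.2, 1.3]
grip_width: -0.0
```

```bash
python3 - <<'E'
from geo import *
s=sensors.observe();print(s['q'],s['position'],s['ft_force'])
d=np.array([.643,0,-.766]); print(rel(*press_pose(np.array([-.111,0,.030])-.07*d)))
w=snap("wrist","w1",scale=1.4); print(w2px(w,[inF(case,cyaw,[-.11,0,.03]),inF(case,cyaw,[-.09,.075,.044]),inF(case,cyaw,[-.09,-.075,.044])])*1.4)
E
```

```text
[ 16.9234643   15.45177829 118.34230439 -57.62882625  17.91243118
 165.29377927] [0.42176167 0.18801873 0.14991786] [ 0.80130548 -1.2308131   1.28821075]
[ 1.832 -1.762  0.72   0.079  0.17   0.004]
[[333.28558905 306.53863203]
 [219.44299538 270.43212115]
 [445.77196678 271.98944678]]
```

View pics/w1.png

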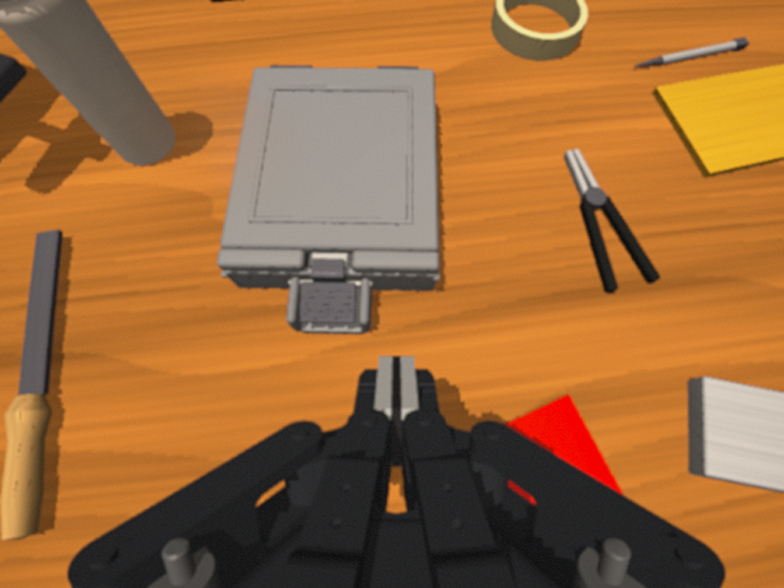

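Wrist view: pad at (329,303), within 4 px of its prediction. Joint 6 sits at its range limit, so I'm turning the tool half a turn the other way and leaning a bit less.

{"api": "arm_command", "payload": {
  "plan": [
    [[-1,0,0,-1,0,0],[-2,0,0,-3,0,0],[-2,0,0,-5,0,0],[-2,0,0,-7,0,0],[-2,0,0,-8,0,0],[-2,0,0,-10,0,0],[-2,0,0,-11,0,0],[-2,0,0,-12,0,0],[-2,0,0,-14,0,0],[-2,0,0,-15,0,0]]
  ]
}}

```text
time_s: 3.15
position: [0.3908, 0.1915, 0.1893]
tool_rot: [[0.623, 0.748, -0.229], [-0.082, -0.228, -0.97], [-0.778, 0.623, -0.081]]
ft_force: [0.1, 0.3, -0.3]
grip_width: -0.0005
```

```bash
sed -i 's/lean=40/lean=35/; s/y=np.array(\[0,-1,0.\])/y=np.array([0,1,0.])/' geo.py; python3 - <<'E'
from geo import *
s=sensors.observe();print(s['q'],s['position'],s['ft_force'])
M,p=press_pose(np.array([-.111,0,.030])); print(rel(M,p-.07*M[:,0]))
E
```

```text
[ 19.29798276   8.60730573 117.78767949 -44.04432752  24.0646575
  70.27317261] [0.39076488 0.19148927 0.18927698] [ 0.08104145  0.32682362 -0.28311989]
[  3.849  -0.647  -1.712 -16.223   0.492  -0.559]
```

{"api": "arm_command", "payload": {
  "plan": [
    [[0,-0.6,-1.7,-2,0,0],[0,-0.6,-1.7,-4,0,0],[0,-0.6,-1.7,-6,0,0],[0,-0.6,-1.7,-8,0,0],[1,-0.6,-1.7,-10,0,0],[1,-0.6,-1.7,-11,0,0],[2,-0.65,-1.7,-13,0.4,-0.4],[3,-0.65,-1.7,-14.5,0.5,-0.55],[3.85,-0.65,-1.71,-16.2,0.5,-0.56],[3.85,-0.65,-1.71,-16.22,0.49,-0.56]]
  ]
}}

```text
time_s: 4.15
position: [0.4495, 0.2282, 0.106]
tool_rot: [[0.578, 0.287, 0.764], [-0.072, 0.95, -0.303], [-0.813, 0.121, 0.57]]
ft_force: [0.1, 1.3, -0.0]
grip_width: -0.0001
```

```bash
python3 - <<'E'
from geo import *
s=sensors.observe();print(s['q'],s['position'],s['ft_force'])
M,p=press_pose(np.array([-.111,0,.030])); print(rel(M,p-.07*M[:,0]),rel(M,p-.01*M[:,0]))
E
```

```text
[ 20.72574912  23.81056738 113.08132153 -56.56439177  18.98641701
   0.20895597] [0.44950236 0.22822203 0.10600192] [ 0.06842511  1.30073598 -0.00304747]
[-0.086  0.018  0.002 -1.932  0.099 -0.053] [ 2.314  0.003 -0.022 -1.932  0.099 -0.053]
```

```bash
python3 - <<'E'
from geo import *
for z in (.04,.032,.028,.025,.022,.019): print(z,rel(*press_pose(np.array([-.113,0.001,z]))))
E
```

```text
0.04 [ 2.343  0.074  0.13  -1.932  0.099 -0.053]
0.032 [ 2.603  0.036 -0.052 -1.932  0.099 -0.053]
0.028 [ 2.733  0.017 -0.143 -1.932  0.099 -0.053]
0.025 [ 2.830e+00  2.000e-03 -2.120e-01 -1.932e+00  9.900e-02 -5.300e-02]
0.022 [ 2.928 -0.012 -0.28  -1.932  0.099 -0.053]
0.019 [ 3.025 -0.027 -0.348 -1.932  0.099 -0.053]
```

{"api": "arm_command", "payload": {
  "plan": [
    [[0.5,0,0,-1,0.1,0],[1.3,0.05,0.1,-1.93,0.1,-0.05],[1.9,0.07,0.12,-1.93,0.1,-0.05],[2.34,0.07,0.13,-1.93,0.1,-0.05],[2.34,0.07,0.13,-1.93,0.1,-0.05],[2.47,0.05,0.04,-1.93,0.1,-0.05],[2.6,0.04,-0.05,-1.93,0.1,-0.05],[2.67,0.02,-0.1,-1.93,0.1,-0.05],[2.73,0.02,-0.14,-1.93,0.1,-0.05],[2.73,0.02,-0.14,-1.93,0.1,-0.05]]
  ]
}}

```text
time_s: 5.15
position: [0.4857, 0.2257, 0.0508]
tool_rot: [[0.571, 0.134, 0.81], [-0.073, 0.991, -0.112], [-0.817, 0.005, 0.576]]
ft_force: [0.2, -0.3, -0.5]
grip_width: 0.0001
```

```bash
python3 - <<'E'
from geo import *
s=sensors.observe();print(s['q'],s['position'],s['ft_force'])
for z in (.028,.025,.022,.019): print(z,rel(*press_pose(np.array([-.113,0.001,z]))))
E
```

```text
[ 18.58452462  32.2424818  111.36324308 -74.91459418  15.07410688
   6.53298136] [0.48571583 0.22568559 0.05083764] [ 0.17730758 -0.28936046 -0.46516549]
0.028 [ 0.095 -0.032 -0.029 -0.056  0.029 -0.023]
0.025 [ 0.193 -0.032 -0.098 -0.056  0.029 -0.023]
0.022 [ 0.291 -0.033 -0.167 -0.056  0.029 -0.023]
0.019 [ 0.389 -0.033 -0.236 -0.056  0.029 -0.023]
```

```bash
python3 - <<'E'
from geo import *
for z in (.026,.022,.019): print(z,rel(*press_pose(np.array([-.113,0.001,z]),31)))
E
```

```text
0.026 [ 0.163 -0.032 -0.005 -0.055  0.695 -0.025]
0.022 [ 0.294 -0.032 -0.097 -0.055  0.695 -0.025]
0.019 [ 0.392 -0.033 -0.167 -0.055  0.695 -0.025]
```

{"api": "arm_command", "payload": {
  "plan": [
    [[0.06,-0.03,0,-0.05,0.35,0],[0.1,-0.03,0.03,-0.05,0.7,0],[0.16,-0.03,0,-0.05,0.7,-0.02],[0.2,-0.03,-0.03,-0.05,0.7,-0.02],[0.2,-0.03,-0.03,-0.05,0.7,-0.02]]
  ]
}}

```text
time_s: 5.65
position: [0.488, 0.2247, 0.0463]
tool_rot: [[0.511, 0.13, 0.849], [-0.067, 0.991, -0.112], [-0.857, 0.001, 0.516]]
ft_force: [-0.4, -0.1, 1.2]
grip_width: 0.0001
```

```bash
python3 - <<'E'
from geo import *
s=sensors.observe();print(s['q'],s['position'],s['ft_force'])
for z in (.025,.022,.019): print(z,rel(*press_pose(np.array([-.113,0.001,z]),31)))
E
```

```text
[ 17.57556187  32.28074616 109.24601796 -52.51440499  15.94870526
 -16.71905568] [0.48804477 0.22466549 0.04625864] [-0.36955814 -0.09167138  1.23225046]
0.025 [-0.01  -0.003 -0.004 -0.002  0.007 -0.005]
0.022 [ 0.093 -0.003 -0.065 -0.002  0.007 -0.005]
0.019 [ 0.196 -0.003 -0.127 -0.002  0.007 -0.005]
```

{"api": "arm_command", "payload": {
  "plan": [
    [[0.05,0,-0.03,0,0,0],[0.1,0,-0.06,0,0,0],[0.14,0,-0.08,0,0,0],[0.17,0,-0.1,0,0,0]]
  ]
}}

```text
time_s: 6.05
position: [0.4878, 0.2247, 0.0412]
tool_rot: [[0.51, 0.131, 0.85], [-0.067, 0.991, -0.112], [-0.857, 0.001, 0.515]]
ft_force: [-3.6, 1.5, 4.8]
grip_width: -0.0004
```

{"api": "arm_command", "payload": {
  "plan": [
    [[0.04,0,-0.02,0,0,0],[0.07,0,-0.04,0,0,0],[0.07,0,-0.04,0,0,0],[0.07,0,-0.04,0,0,0]]
  ]
}}

```text
time_s: 6.45
position: [0.488, 0.2247, 0.0404]
tool_rot: [[0.512, 0.13, 0.849], [-0.066, 0.991, -0.112], [-0.856, 0.001, 0.516]]
ft_force: [-9.2, -0.1, 17.4]
grip_width: -0.0003
```

```bash
python3 - <<'E'
from h import *
snap("scene","s2",(300,120,480,300),3)
E
```

```text
(no output)
```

View pics/s2.png

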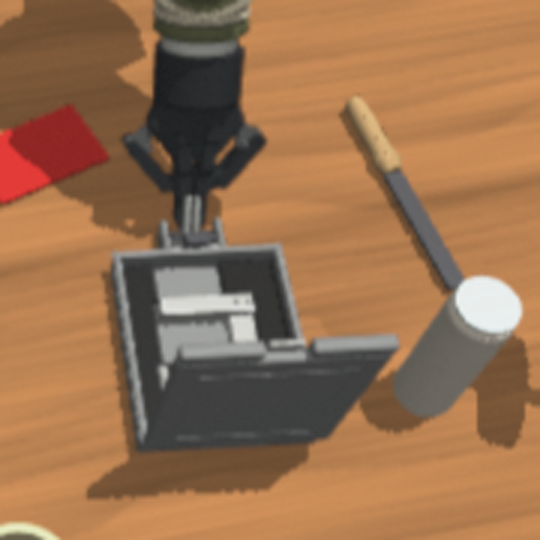

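The lid stands open, with the stock at about (205,303) and the blade toward (243,325) in the case. Retreating, then going above the stock.

{"api": "arm_command", "payload": {
  "plan": [
    [[-1,0,0,0,0,0],[-2,0,0,0,0,0],[-3,0,0,0,0,0],[-4,0,0,0,0,0],[-5,0,0,0,0,0],[-5,0,0,0,0,0],[-5,0,0,0,0,0]]
  ],
  "jaw": 0
}}

```text
time_s: 7.2
position: [0.4245, 0.2329, 0.1463]
tool_rot: [[0.511, 0.131, 0.85], [-0.067, 0.991, -0.113], [-0.857, 0.001, 0.515]]
ft_force: [-0.5, 0.4, -0.7]
grip_width: 0.0853
```

```bash
python3 - <<'E'
from geo import *
s=sensors.observe();print(s['q'],s['position'],s['ft_force'],s['grip_width'])
M,p=down_pose(case,cyaw,[-.035,-.010,.0435-.006]);p[2]=.17; print(rel(M,p))
E
```

```text
[ 21.73802005  17.57592799 110.27501568 -32.0559127   28.22996656
 -35.4484894 ] [0.42446392 0.232899   0.14625034] [-0.48197276  0.4352774  -0.66005718] 0.08527244199414863
[ 2.374 -0.435  5.797 14.596  4.043 -4.054]
```

{"api": "arm_command", "payload": {
  "plan": [
    [[-0.5,0,0.5,1.2,0.3,-0.3],[-0.5,0,0.8,2.5,0.7,-0.7],[-0.4,0,1.2,3.9,1.1,-1.1],[0,-0.1,1.8,5.2,1.4,-1.4],[0.4,-0.1,2.5,6.5,1.8,-1.8],[0.8,-0.2,3.2,7.8,2.2,-2.2],[1.2,-0.3,4,9.1,2.5,-2.5],[1.6,-0.4,4.8,10.4,2.9,-2.9],[2,-0.4,5.4,11.8,3.3,-3.3],[2.37,-0.43,5.8,13.2,3.7,-3.7]]
  ],
  "newtons": 70
}}

```text
time_s: 8.2
position: [0.578, 0.201, 0.1683]
tool_rot: [[0.033, 0.999, 0.021], [-0.046, 0.023, -0.999], [-0.998, 0.032, 0.047]]
ft_force: [0.1, 0.9, 0.2]
grip_width: 0.0853
```

```bash
python3 - <<'E'
from geo import *
s=sensors.observe();print(s['q'],s['position'])
M,p=down_pose(case,cyaw,[-.035,-.010,.0435-.006]);p[2]=.17; print(rel(M,p))
E
```

```text
[ 9.22431791 31.71959992 72.60637513 -3.01640844 74.2198479   8.73240229] [0.57802655 0.20098328 0.16825087]
[-0.074 -0.058 -0.033  1.462  0.421 -0.344]
```

{"api": "arm_command", "payload": {
  "plan": [
    [[-0.07,-0.06,-0.03,1,0.3,-0.3],[-0.07,-0.06,-0.03,1.46,0.42,-0.34],[-0.07,-0.06,-0.03,1.46,0.42,-0.34],[-0.07,-0.06,-0.03,1.46,0.42,-0.34]]
  ]
}}

```text
time_s: 8.6
position: [0.5749, 0.2023, 0.1706]
tool_rot: [[0.002, 0.992, -0.122], [-0.001, -0.122, -0.992], [-1.0, 0.002, 0.001]]
ft_force: [-0.1, -0.4, -0.5]
grip_width: 0.0858
```

```bash
python3 - <<'E'
from geo import *
s=sensors.observe();print(s['position'])
M,p=down_pose(case,cyaw,[-.035,-.010,.0]); 
for z in (.17,.0435): p[2]=z; print(rel(M,p))
w=snap("wrist","w2",scale=1.4)
T=lambda x,y:inF(case,cyaw,[x,y,.028])
print(w2px(w,[T(-.043,-.04),T(-.027,-.04),T(-.027,.04),T(-.043,.04)])*1.4)
E
```

```text
[0.57492163 0.20229451 0.17055907]
[ 0.022  0.065  0.01   0.079  0.012 -0.018]
[ 5.082e+00  5.500e-02  3.000e-03  7.900e-02  1.200e-02 -1.800e-02]
[[385.81581434 328.01280638]
 [408.98365879 328.16056799]
 [411.28736535 211.35435611]
 [385.7993083  211.16014666]]
```

View pics/w2.png

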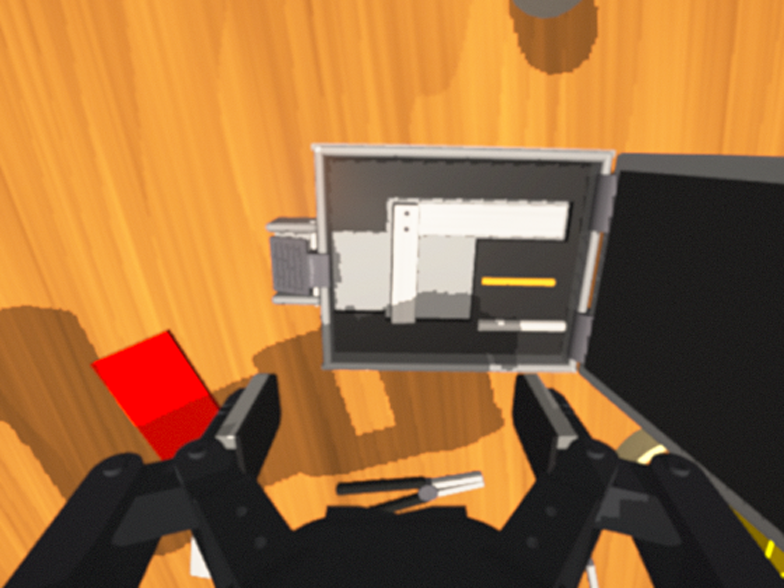

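The stock is seen at x 391–416, y 201–322, about 5 px right of and 8 px above my prediction. I'll check against the case rim, whose corners are (315,146), (614,152), (578,370), (325,368).

```bash
python3 - <<'E'
from geo import *
w=np.load('pics/w2.npz')
for n,px,z,M in (('rim',[(315,146),(614,152),(578,370),(325,368)],.032,[(-90,75),(90,75),(90,-75),(-90,-75)]),
  ('stock',[(391,201),(417,201),(415,322),(392,322)],.028,[(-8,40),(8,40),(8,-40),(-8,-40)])):
    P=px2w(w,np.array(px)/1.4,z); x,r=fitrect(P[:,:2],np.array(M)*1e-3); print(n,x[:2],np.degrees(x[2]),r.round(1).tolist())
t=np.load('pics/s2.npz')
# hinge-bracket-free check: scene camera stock corner predictions
print((w2px(t,[inF(case,cyaw,[x,y,.028]) for x,y in ((-.043,-.04),(-.043,.04),(-.027,.04),(-.027,-.04))])-[300,120])*3)
E
```

```text
rim [0.61726199 0.21070824] -7.74890080860109 [[-0.6, 1.0], [1.2, 1.2], [-0.2, -1.1], [-0.4, -1.1]]
stock [0.58222607 0.2167181 ] -6.936482371802694 [[-0.0, -0.9], [-0.2, -0.9], [0.2, 0.9], [0.0, 0.9]]
[[154.65442302 294.41920235]
 [245.4175218  289.22719085]
 [249.00563099 305.04915035]
 [157.50735745 310.31768582]]
```

```bash
python3 - <<'E'
from geo import *
so=np.array([.581,.2155])
M,p=down_pose(so,-7.4,[0,-.010,.0])
for z in (.15,.0435): p[2]=z; print(rel(M,p))
E
```

```text
[ 0.838  0.178 -0.145  0.066  0.009 -0.022]
[ 5.098  0.168 -0.149  0.066  0.009 -0.022]
```

{"api": "arm_command", "payload": {
  "plan": [
    [[0.3,0.17,-0.15,0.07,0,0],[0.8,0.17,-0.15,0.07,0,0],[0.8,0.17,-0.15,0.07,0,0],[0.8,0.17,-0.15,0.07,0,0],[1.8,0.17,-0.15,0.07,0,0],[2.8,0.17,-0.15,0.07,0,0],[3.8,0.17,-0.15,0.07,0.01,-0.02],[4.6,0.17,-0.15,0.07,0.01,-0.02],[5.1,0.17,-0.15,0.07,0.01,-0.02],[5.1,0.17,-0.15,0.07,0.01,-0.02]]
  ],
  "jaw": 0.5
}}

```text
time_s: 9.65
position: [0.5794, 0.2059, 0.0433]
tool_rot: [[-0.001, 0.992, -0.13], [0.001, -0.13, -0.992], [-1.0, -0.001, -0.001]]
ft_force: [0.9, -0.1, 0.2]
grip_width: 0.0425
```

```bash
python3 - <<'E'
from geo import *
s=sensors.observe();print(s['position'],s['ft_force'],s['grip_width'])
M,p=down_pose(np.array([.581,.2155]),-7.4,[0,-.010,.0]);p[2]=.0435; print(rel(M,p))
snap("wrist","w3",scale=1.4)
E
```

```text
[0.57937256 0.20589211 0.04328342] [ 0.911885   -0.05852076  0.20073346] 0.0425124620431351
[-0.009  0.015  0.01  -0.011 -0.006  0.009]
```

View pics/w3.png

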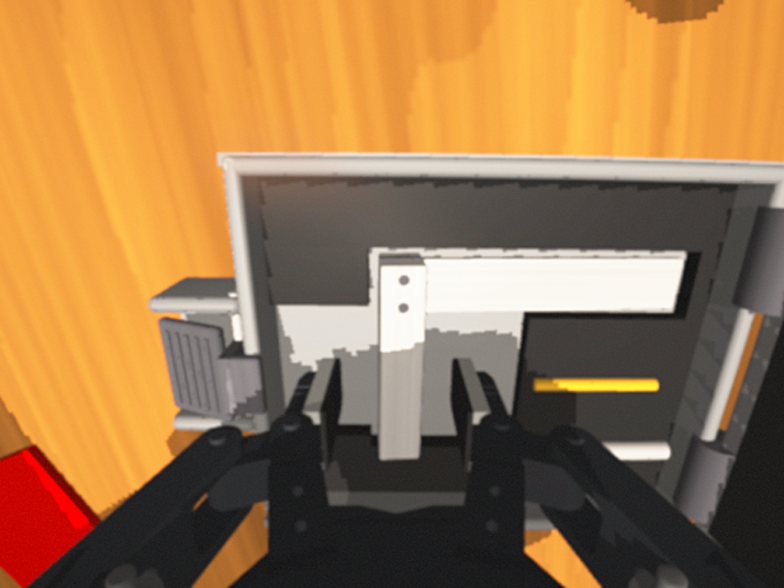

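The stock (379–423) lies centred between the pads (about 338 and 457). Closing, then lifting.

{"api": "arm_command", "payload": {
  "plan": [
    [[0,0,0,0,0,0],[0,0,0,0,0,0],[0,0,0,0,0,0],[0,0,0,0,0,0],[0,0,0,0,0,0]]
  ],
  "jaw": 1,
  "newtons": 70
}}

```text
time_s: 10.2
position: [0.5806, 0.2061, 0.0459]
tool_rot: [[0.004, 0.992, -0.13], [0.002, -0.13, -0.992], [-1.0, 0.004, -0.002]]
ft_force: [-0.6, -0.6, 5.6]
grip_width: 0.0135
```

{"api": "arm_command", "payload": {
  "plan": [
    [[-0.3,0,0,0,0,0],[-0.6,0,0,0,0,0],[-1,0,0,0,0,0],[-1.5,0,0,0,0,0],[-2.2,0,0,0,0,0],[-3,0,0,0,0,0],[-4,0,0,0,0,0],[-5,0,0,0,0,0],[-5,0,0,0,0,0],[-5,0,0,0,0,0]]
  ]
}}

```text
time_s: 11.2
position: [0.5794, 0.2058, 0.1695]
tool_rot: [[0.002, 0.992, -0.13], [0.001, -0.13, -0.992], [-1.0, 0.002, -0.001]]
ft_force: [-0.4, 0.4, -3.0]
grip_width: 0.0132
```

```bash
python3 - <<'E'
from geo import *
s=sensors.observe();print(s['q'],s['position'],s['ft_force'],s['grip_width'])
# stock centre (plate frame): face at plate x -.050 -> centre x -.058-gap
M,p=down_pose(plate,pyaw,[-.058-.012,-.010,0])
for z in (.1685,.09): p[2]=z; print(rel(M,p))
E
```

```text
[8.52089245e+00 3.22134141e+01 7.13730479e+01 5.52330291e-02
 7.63023490e+01 1.59706725e+01] [0.57944856 0.20584683 0.16949888] [-0.37230776  0.44825878 -3.04714537] 0.013211517104264924
[ 2.1000e-02  2.1960e+00  1.5944e+01 -2.4020e+00 -1.2000e-02 -1.7000e-02]
[ 3.1610e+00  2.1910e+00  1.5948e+01 -2.4020e+00 -1.2000e-02 -1.7000e-02]
```

{"api": "arm_command", "payload": {
  "plan": [
    [[0,0.5,1,0,0,0],[0,1,3,-0.5,0,0],[0,1.4,5,-1,0,0],[0,1.6,7,-1.5,0,0],[0,1.8,9,-2,0,0],[0,2,11,-2.4,0,0],[0,2.1,13,-2.4,0,0],[0,2.2,14.5,-2.4,0,0],[0,2.2,15.5,-2.4,0,0],[0,2.2,15.94,-2.4,-0.01,-0.02]]
  ]
}}

```text
time_s: 12.2
position: [0.5815, -0.1986, 0.1672]
tool_rot: [[-0.003, 0.993, 0.118], [0.001, 0.118, -0.993], [-1.0, -0.003, -0.002]]
ft_force: [0.3, 0.5, -3.0]
grip_width: 0.0135
```

{"api": "arm_command", "payload": {
  "plan": [
    [[0.5,0,0,0,0,0],[1.2,0,0,0,0,0],[2,0,0,0,0,0],[2.7,0,0,0,0,0],[3.1,0,0,0,0,0],[3.1,0,0,0,0,0],[3.1,0,0,0,0,0]]
  ]
}}

```text
time_s: 12.9
position: [0.5827, -0.1957, 0.0917]
tool_rot: [[-0.0, 0.993, 0.122], [0.0, 0.122, -0.993], [-1.0, -0.0, -0.0]]
ft_force: [-0.2, -0.1, -2.9]
grip_width: 0.0135
```

```bash
python3 - <<'E'
from geo import *
s=sensors.observe();print(s['q'],s['position'],s['ft_force'],s['grip_width'])
w=snap("wrist","w4",scale=1.4)
T=lambda x,y:inF(plate,pyaw,[x,y,.008])
print(w2px(w,[T(-.05,-.08),T(-.05,.08),T(.05,.08),T(.05,-.08)])*1.4)
snap("scene","s4")
E
```

```text
[-2.95872422e+01  3.70029667e+01  7.66002267e+01 -3.75349676e-04
  6.64138871e+01 -3.65671009e+01] [ 0.58273324 -0.19574972  0.09168699] [-0.15731172 -0.13692661 -2.92936748] 0.013462854140141757
[[427.78651832 431.78883048]
 [436.54854846 143.23135729]
 [648.84532961 145.44806637]
 [595.54422508 430.55792596]]
```

View pics/w4.png

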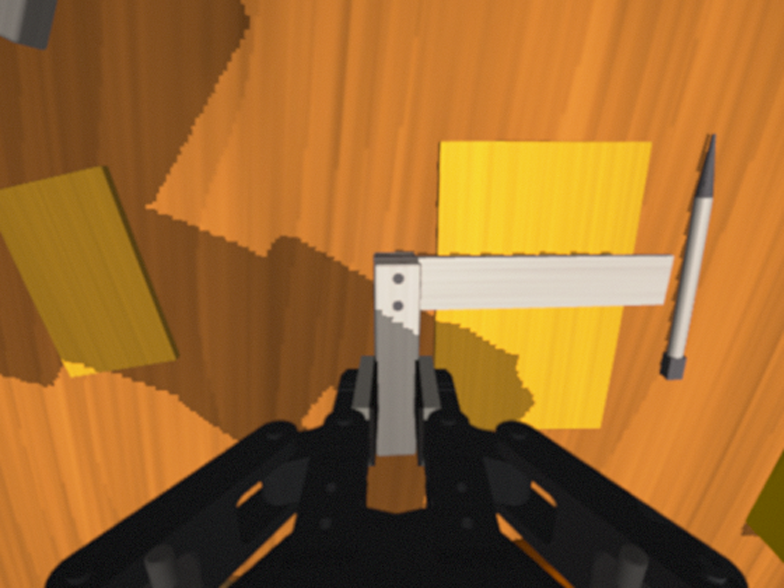

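The square is held with the blade over the plate. Plate corner (439,141) matches its prediction within about 2 px, and the stock (375–420, 262–457) looks parallel to the plate edge. I'll check the held pose with PnP.

```bash
cat > pnp.py <<'E'
from geo import *
def held(w,obj,px):
    ok,rv,tv=cv2.solvePnP(np.array(obj,float),np.array(px,float)/1.4,K(w),np.array(w["dist"],float))
    F=np.diag([1,-1,-1]); Rw=w["T"][:3,:3]@F@cv2.Rodrigues(rv)[0]; t=w["T"][:3,:3]@F@tv.ravel()+w["T"][:3,3]
    e=cv2.projectPoints(np.array(obj,float),rv,tv,K(w),np.array(w["dist"],float))[0].reshape(-1,2)*1.4-px
    return Rw,t,e
E
python3 - <<'E'
from pnp import *
w=np.load('pics/w4.npz')
obj=np.array([(-8,40,10),(8,40,10),(-8,-40,10),(8,-40,10),(108,40,1.5),(108,20,1.5),(8,20,1.5)])*1e-3
px=[(376,263),(420,263),(375,457),(416,455),(672,256),(664,305),(421,311)]
Rw,t,e=held(w,obj,px); print('stock c',t,R.from_matrix(Rw).as_euler('ZYX',degrees=True),'\n',e.round(1).tolist())
obj=np.array([(-50,80,8),(50,80,8),(50,-80,8)])*1e-3
P=px2w(w,np.array([(439,141),(651,142),(600,429),(431,429)])/1.4,.008)
x,r=fitrect(P[:,:2],np.array([(50,80),(50,-80),(-50,-80),(-50,80)])[[3,0,1,2]]*1e-3);print('plate',x[:2],np.degrees(x[2]),r.round(1).tolist())
print(sensors.observe()['position'])
E
```

```text
stock c [ 0.58980935 -0.16728119  0.11235154] [ 44.49433915 -61.43755967 -50.07938197] 
 [[32.3, -32.7], [14.6, -41.0], [-7.8, 57.5], [-28.0, 93.0], [-18.1, -34.0], [8.5, 12.4], [32.2, -4.1]]
plate [ 0.65177261 -0.17652407] 7.244388854019113 [[0.0, 0.2], [0.4, 0.1], [-0.6, 0.5], [0.2, -0.8]]
[ 0.58285008 -0.19625406  0.09235882]
```

```bash
cat > pnp.py <<'E'
from geo import *
def held(w,obj,px,t0,yaw0):
    px=np.array(px,float)
    def f(p): return (w2px(w,R.from_euler('ZYX',p[3:],degrees=True).apply(obj)+p[:3])*1.4-px).ravel()
    r=least_squares(f,[*t0,yaw0,0,0],x_scale=[.01]*3+[3]*3); return r.x,r.fun.reshape(-1,2)
E
python3 - <<'E'
from pnp import *
w=np.load('pics/w4.npz')
obj=np.array([(-8,40,10),(8,40,10),(-8,-40,10),(8,-40,10),(108,40,1.5),(108,20,1.5),(8,20,1.5)])*1e-3
px=[(376,263),(420,263),(375,457),(416,455),(672,256),(664,305),(421,311)]
x,e=held(w,obj,px,[.582,-.186,.066],7); print(x[:3],x[3:],'\n',e.round(1).tolist())
E
```

```text
[ 0.58218987 -0.18715019  0.06301042] [ 6.37833004  3.78874635 -2.18223466] 
 [[-0.5, 0.3], [1.6, -0.1], [2.0, 0.0], [0.4, 0.5], [0.9, 0.8], [-0.9, 0.3], [-3.6, -1.8]]
```

PnP suggests the blade tip dips about 3.8° in the grip. I'll cross-check in the scene view.

```bash
python3 - <<'E'
from pnp import *
d=np.load('pics/s4.npz')
obj=np.array([(-8,40,10),(8,40,10),(-8,-40,10),(8,-40,10),(108,40,1.5),(108,20,1.5),(8,20,1.5)])*1e-3
for yw,pt,rl in((6.4,3.8,-2.2),(7,0,0)):
    q=w2px(d,R.from_euler('ZYX',[yw,pt,rl],degrees=True).apply(obj)+[.5822,-.1872,.063]); print(q.round(1).tolist())
c=q.mean(0).astype(int); x0,y0=c[0]-60,c[1]-45; print(x0,y0)
im=d["img"][y0:y0+90,x0:x0+120,::-1]; cv2.imwrite('pics/s4c.png',cv2.resize(im,None,fx=6.5,fy=6.5,interpolation=cv2.INTER_CUBIC))
E
```

```text
[[227.9, 233.2], [229.4, 239.0], [195.2, 241.6], [196.6, 247.5], [240.0, 278.2], [231.6, 280.5], [221.6, 242.5]]
[[227.5, 232.7], [229.1, 238.2], [195.2, 241.9], [196.5, 247.6], [240.1, 276.5], [231.7, 279.1], [221.5, 242.2]]
160 206
```

View pics/s4c.png

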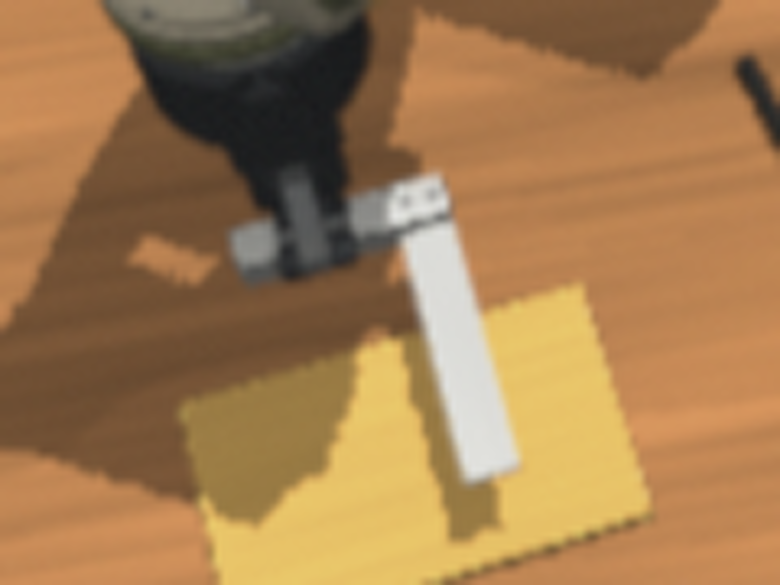

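```bash
python3 - <<'E'
from pnp import *
w=np.load('pics/w4.npz');d=np.load('pics/s4.npz')
obj=np.array([(-8,40,10),(8,40,10),(-8,-40,10),(8,-40,10),(108,40,1.5),(108,20,1.5),(8,20,1.5)])*1e-3
px=np.array([(376,263),(420,263),(375,457),(416,455),(672,256),(664,305),(421,311)])/1.4
o2=obj[[0,1,2,4,5]]; p2=(np.array([(440,176),(450,212),(230,232),(519,465),(466,483)])+.5)/6.5-.5+[160,206]
def f(p):
    Q=R.from_euler('ZYX',p[3:6],degrees=True)
    return np.r_[(w2px(w,Q.apply(obj)+p[:3])-px-p[6:8]).ravel(),(w2px(d,Q.apply(o2)+p[:3])-p2-p[8:10]).ravel()*2,p[6:]*.2]
r=least_squares(f,[.582,-.187,.063,7,0,0,0,0,0,0],x_scale=[.01]*3+[3]*3+[1]*4); print(r.x.round(4)); print(r.fun.round(1))
# wrist-only, forced level
g=lambda p:(w2px(w,R.from_euler('Z',p[3],degrees=True).apply(obj)+p[:3])*1.4-px*1.4).ravel()
q=least_squares(g,[.582,-.187,.063,7]);print(q.x,q.fun.round(1))
E
```

```text
[ 0.5824 -0.187   0.0626  6.489   3.6032 -2.1413  0.371  -0.6313  0.6402
  0.7396]
[-0.4  0.3  1.   0.   1.5 -0.1  0.3  0.3  0.7  0.5 -0.5  0.2 -2.6 -1.2
  0.1 -0.2  0.2  0.2 -0.4 -0.5  0.3  0.7 -0.2 -0.1  0.1 -0.1  0.1  0.1]
[ 0.58260688 -0.18917142  0.05764572  7.63231187] [-3.4  4.1 -2.6  3.6  3.5 -7.2  0.3 -5.5  5.2  2.2  2.9  2.  -4.9 -1. ]
```

Both cameras agree: the blade end dips 3.6° and the +y end dips 2.1°. I'll level it by tilting the tool.

```bash
cat > place.py <<'E'
from pnp import *
# square pose relative to the tool as measured at w4
s0R=np.array([[0,.993,.122],[0,.122,-.993],[-1,0,0]]); s0p=np.array([.58285,-.1961,.0920])
u,_,v=np.linalg.svd(s0R); s0R=u@v
Q0=R.from_euler('ZYX',[6.7,3.6,-2.1],degrees=True).as_matrix(); c0=np.array([.5823,-.1871,.0628])
G=s0R.T@Q0; g=s0R.T@(c0-s0p)
PL=np.array([.6518,-.1765]); PY=7.2
def tool_for(x,y,z,yaw=PY):
    """stock centre at plate-frame x,y and height z"""
    Q=R.from_euler('z',yaw,degrees=True).as_matrix(); M=Q@G.T; return M,inF(PL,PY,[x,y,z])-M@g
E
python3 - <<'E'
from place import *
for x,z in ((-.066,.0628),(-.066,.03),(-.063,.016)): print(rel(*tool_for(x,-.004,z)))
E
```

```text
[ 0.032  0.102  0.124 -0.08   0.356  0.593]
[ 1.344  0.101  0.123 -0.08   0.356  0.593]
[ 1.904  0.221  0.122 -0.08   0.356  0.593]
```

{"api": "arm_command", "payload": {
  "plan": [
    [[0.03,0.1,0.12,-0.08,0.2,0.3],[0.03,0.1,0.12,-0.08,0.36,0.6],[0.03,0.1,0.12,-0.08,0.36,0.6],[0.4,0.1,0.12,-0.08,0.36,0.6],[0.8,0.1,0.12,-0.08,0.36,0.6],[1.1,0.1,0.12,-0.08,0.36,0.6],[1.34,0.1,0.12,-0.08,0.36,0.6],[1.34,0.1,0.12,-0.08,0.36,0.6],[1.34,0.1,0.12,-0.08,0.36,0.6]]
  ]
}}

```text
time_s: 13.9
position: [0.5854, -0.1991, 0.058]
tool_rot: [[0.057, 0.99, 0.13], [0.045, 0.128, -0.991], [-0.997, 0.062, -0.038]]
ft_force: [0.4, -1.0, -2.6]
grip_width: 0.0136
```

```bash
python3 - <<'E'
from place import *
s=sensors.observe();print(s['position'],s['ft_force'],s['grip_width'])
for x,z in ((-.066,.03),): print(rel(*tool_for(x,-.004,z)))
snap("wrist","w5",(230,80,490,335),3)
E
```

```text
[ 0.58535699 -0.1990687   0.05796117] [ 0.36925376 -1.01885932 -2.55053865] 0.013648438049339314
[-0.031  0.018 -0.001 -0.004 -0.012  0.006]
```

View pics/w5.png

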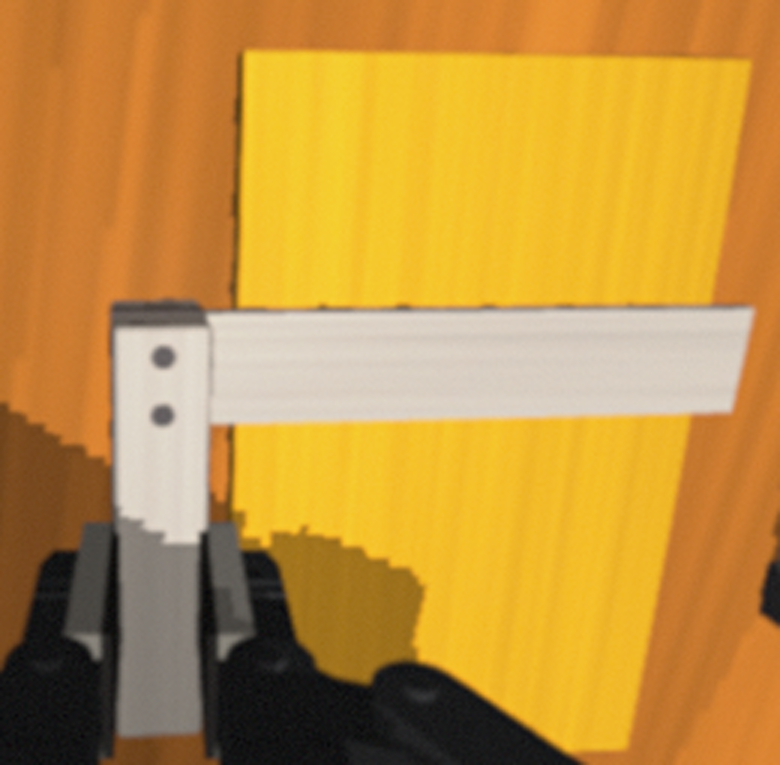

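The crop shows stock corners (113,324), (208,324), (118,738), (203,735), blade tip (755,307), (733,412), and plate corners (243,50), (751,60), (630,750).

```bash
python3 - <<'E'
from place import *
w=np.load('pics/w5.npz'); f=lambda p:(np.array(p)+.5)/3-.5+[230,80]
P=px2w(w,f([(243,50),(751,60),(630,750)]),.008)
x,r=fitrect(P[:,:2],np.array([(-50,80),(50,80),(50,-80)])*1e-3);print('plate',x[:2],np.degrees(x[2]),r.round(1).tolist())
E=px2w(w,f([(243,50),(232,500)]),.008); dd=E[0]-E[1]; print('edge yaw',np.degrees(np.arctan2(-dd[0],dd[1])))
obj=np.array([(-8,40,10),(8,40,10),(-8,-40,10),(8,-40,10),(108,40,1.5),(108,20,1.5),(8,20,1.5)])*1e-3
px=f([(113,324),(208,324),(118,738),(203,735),(755,307),(733,412),(211,425)])*1.4
for sub in (range(7),):
    q,e=held(w,obj[sub],px[sub],[.588,-.189,.03],7); print('sq',q[:3],q[3:],e.round(1).tolist())
print('stock in plate frame mm',(R.from_euler('z',-x[2]).apply(np.r_[q[:2]-x[:2],0])*1e3).round(1))
E
```

```text
plate [ 0.65229688 -0.17658376] 7.561786683730529 [[-0.1, -0.4], [0.3, 0.4], [-0.2, -0.0]]
edge yaw 7.356303325996885
sq [ 0.58642087 -0.18925375  0.02891547] [ 7.33024867 -0.45210824  0.02955644] [[0.0, 0.5], [1.6, -0.1], [0.8, 0.1], [0.4, 0.0], [-0.3, 0.4], [0.5, 0.2], [-3.2, -1.1]]
stock in plate frame mm [-67.   -3.9   0. ]
```

```bash
python3 - <<'E'
from place import *
s=sensors.observe(); M=np.array(s['tool_rot']); 
z=np.array([0,0,-.001]); x=R.from_euler('z',7.4,degrees=True).apply([.001,0,0])
print('per mm down',M.T@z/.025,'per mm +x',M.T@x/.025)
E
```

```text
per mm down [ 0.0398933  -0.00250974  0.00149201] per mm +x [2.50929089e-03 3.99211722e-02 5.89219512e-05]
```

{"api": "arm_command", "payload": {
  "plan": [
    [[0.2,-0.01,0.01,0,0,0],[0.4,-0.02,0.02,0,0,0],[0.58,-0.04,0.02,0,0,0],[0.66,-0.04,0.02,0,0,0],[0.66,-0.04,0.02,0,0,0],[0.665,0.04,0.02,0,0,0],[0.67,0.12,0.02,0,0,0],[0.675,0.2,0.02,0,0,0],[0.675,0.2,0.02,0,0,0],[0.675,0.2,0.02,0,0,0]]
  ]
}}

```text
time_s: 14.95
position: [0.5913, -0.1981, 0.0415]
tool_rot: [[0.057, 0.99, 0.13], [0.045, 0.128, -0.991], [-0.997, 0.062, -0.038]]
ft_force: [-0.1, -0.3, -2.5]
grip_width: 0.0134
```

{"api": "arm_command", "payload": {
  "plan": [
    [[0.03,0,0,0,0,0],[0.06,0,0,0,0,0],[0.06,0,0,0,0,0],[0.06,0,0,0,0,0]]
  ]
}}

```text
time_s: 15.35
position: [0.5913, -0.1981, 0.04]
tool_rot: [[0.057, 0.99, 0.13], [0.045, 0.128, -0.991], [-0.997, 0.062, -0.038]]
ft_force: [0.6, 0.0, -3.6]
grip_width: 0.0136
```

{"api": "arm_command", "payload": {
  "plan": [
    [[0,0.04,0,0,0,0],[0,0.08,0,0,0,0],[0,0.08,0,0,0,0],[0,0.08,0,0,0,0]]
  ]
}}

```text
time_s: 15.75
position: [0.5933, -0.1978, 0.0401]
tool_rot: [[0.057, 0.99, 0.13], [0.045, 0.128, -0.991], [-0.997, 0.062, -0.038]]
ft_force: [-0.1, -0.7, -2.5]
grip_width: 0.0136
```

{"api": "arm_command", "payload": {
  "plan": [
    [[0,0.02,0,0,0,0],[0,0.02,0,0,0,0],[0,0.02,0,0,0,0]]
  ]
}}

```text
time_s: 16.05
position: [0.5938, -0.1978, 0.0401]
tool_rot: [[0.057, 0.99, 0.13], [0.045, 0.128, -0.991], [-0.997, 0.062, -0.038]]
ft_force: [-0.9, 0.0, -2.8]
grip_width: 0.0133
```

{"api": "arm_command", "payload": {
  "plan": [
    [[0,0.02,0,0,0,0],[0,0.02,0,0,0,0],[0,0.02,0,0,0,0]]
  ]
}}

```text
time_s: 16.35
position: [0.5943, -0.1977, 0.0401]
tool_rot: [[0.057, 0.99, 0.13], [0.045, 0.128, -0.991], [-0.997, 0.062, -0.038]]
ft_force: [-0.1, 0.4, -2.7]
grip_width: 0.0136
```

{"api": "arm_command", "payload": {
  "plan": [
    [[0,0.02,0,0,0,0],[0,0.02,0,0,0,0],[0,0.02,0,0,0,0]]
  ]
}}

```text
time_s: 16.65
position: [0.5947, -0.1977, 0.0401]
tool_rot: [[0.057, 0.99, 0.13], [0.045, 0.128, -0.991], [-0.997, 0.062, -0.038]]
ft_force: [-1.5, -1.0, -2.3]
grip_width: 0.0132
```

{"api": "arm_command", "payload": {
  "plan": [
    [[0,0.02,0,0,0,0],[0,0.02,0,0,0,0],[0,0.02,0,0,0,0]]
  ]
}}

```text
time_s: 16.95
position: [0.5949, -0.1977, 0.0402]
tool_rot: [[0.056, 0.99, 0.13], [0.045, 0.128, -0.991], [-0.997, 0.061, -0.038]]
ft_force: [-4.3, -1.8, -1.9]
grip_width: 0.0136
```

{"api": "arm_command", "payload": {
  "plan": [
    [[0.01,-0.01,0,0,0,0],[0.02,-0.01,0,0,0,0],[0.02,-0.01,0,0,0,0]]
  ]
}}

```text
time_s: 17.25
position: [0.5949, -0.1976, 0.0397]
tool_rot: [[0.057, 0.99, 0.13], [0.045, 0.128, -0.991], [-0.997, 0.062, -0.038]]
ft_force: [-5.6, -1.4, -1.2]
grip_width: 0.0135
```

{"api": "arm_command", "payload": {
  "plan": [
    [[0.02,0,0,0,0,0],[0.02,0,0,0,0,0],[0.02,0,0,0,0,0]]
  ]
}}

```text
time_s: 17.55
position: [0.5949, -0.1976, 0.0392]
tool_rot: [[0.056, 0.99, 0.13], [0.045, 0.128, -0.991], [-0.997, 0.062, -0.038]]
ft_force: [-4.8, -1.0, -0.7]
grip_width: 0.0131
```

```bash
python3 - <<'E'
from place import *
s=sensors.observe();print(s['position'],s['ft_force'],s['wrist_torque'],s['grip_width'])
snap("wrist","w6",(230,80,490,335),3)
E
```

```text
[ 0.59486169 -0.19755565  0.03921099] [-4.82563848 -0.97439232 -0.68182775] [-0.2718666   0.96628048  0.16576362] 0.013090569496539525
```

View pics/w6.png

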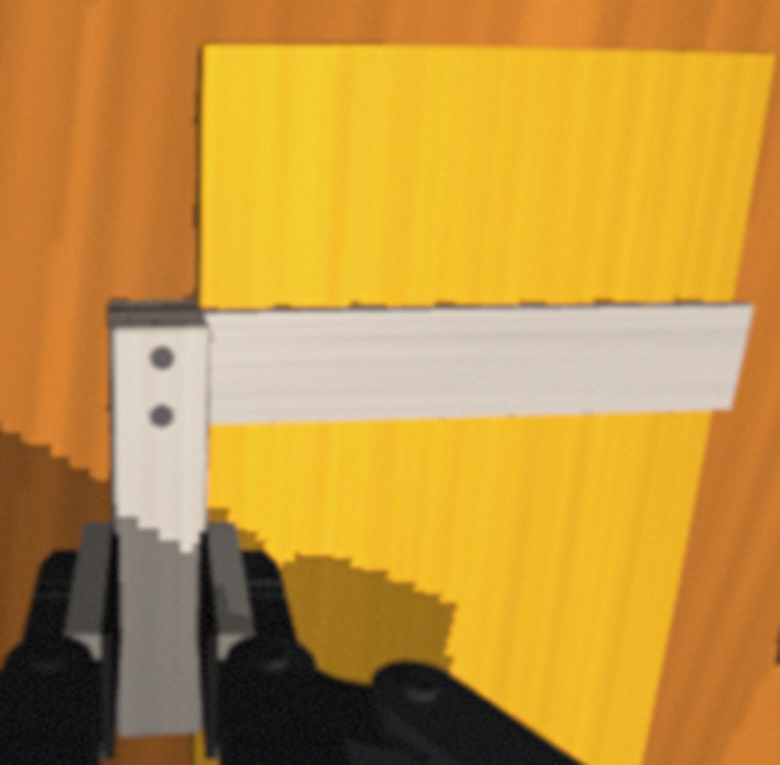

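The stock's face sits along the plate edge with no visible gap. Easing the side push, then settling onto the bench.

{"api": "arm_command", "payload": {
  "plan": [
    [[0.01,-0.01,0,0,0,0],[0.02,-0.01,0,0,0,0],[0.02,-0.01,0,0,0,0]]
  ]
}}

```text
time_s: 17.9
position: [0.5948, -0.1975, 0.0387]
tool_rot: [[0.057, 0.99, 0.13], [0.045, 0.128, -0.991], [-0.997, 0.062, -0.038]]
ft_force: [-3.8, -0.6, -0.0]
grip_width: 0.0133
```

{"api": "arm_command", "payload": {
  "plan": [
    [[0.01,0,0,0,0,0],[0.02,0,0,0,0,0],[0.02,0,0,0,0,0]]
  ]
}}

```text
time_s: 18.2
position: [0.5948, -0.1975, 0.0385]
tool_rot: [[0.057, 0.99, 0.13], [0.045, 0.128, -0.991], [-0.997, 0.062, -0.038]]
ft_force: [-5.8, 0.3, 1.7]
grip_width: 0.0135
```

{"api": "arm_command", "payload": {
  "plan": [
    [[0,-0.01,0,0,0,0],[0,-0.01,0,0,0,0]]
  ],
  "newtons": 20
}}

```text
time_s: 18.4
position: [0.5948, -0.1975, 0.0385]
tool_rot: [[0.058, 0.99, 0.13], [0.045, 0.128, -0.991], [-0.997, 0.063, -0.038]]
ft_force: [-5.2, 0.8, 2.9]
grip_width: 0.0137
```

{"api": "arm_command", "payload": {
  "plan": [
    [[0,0,0,0,0,0],[0,0,0,0,0,0],[0,0,0,0,0,0],[0,0,0,0,0,0]]
  ],
  "jaw": 0.55
}}

```text
time_s: 18.8
position: [0.595, -0.1977, 0.0383]
tool_rot: [[0.058, 0.99, 0.13], [0.045, 0.127, -0.991], [-0.997, 0.063, -0.037]]
ft_force: [-0.2, -0.3, -0.7]
grip_width: 0.0384
```

{"api": "arm_command", "payload": {
  "plan": [
    [[-0.3,0,0,0,0,0],[-0.7,0,0,0,0,0],[-1.2,0,0,0,0,0],[-2,0,0,0,0,0],[-3,0,0,0,0,0],[-4,0,0,0,0,0],[-4,0,0,0,0,0],[-4,0,0,0,0,0]]
  ]
}}

```text
time_s: 19.6
position: [0.589, -0.2022, 0.1389]
tool_rot: [[0.058, 0.99, 0.13], [0.045, 0.128, -0.991], [-0.997, 0.064, -0.037]]
ft_force: [-0.4, -0.8, 0.1]
grip_width: 0.0386
```

```bash
python3 - <<'E'
from place import *
s=sensors.observe();print(s['position'],s['ft_force'],s['grip_width'])
w=snap("wrist","w7"); snap("scene","s7"); snap("top","t7")
c=w2px(w,inF(PL,PY,[-.0,0,.01]))[0].astype(int);print(c)
im=w["img"][:,:,::-1]; x0,y0=max(0,c[0]-120),max(0,c[1]-95)
cv2.imwrite('pics/w7c.png',cv2.resize(im[y0:y0+190,x0:x0+240],None,fx=3.1,fy=3.1,interpolation=cv2.INTER_CUBIC));print(x0,y0)
E
```

```text
[ 0.58896264 -0.20219499  0.13890744] [-0.3519861  -0.8270596   0.05016672] 0.0386305793853712
[346 194]
226 99
```

View pics/w7c.png

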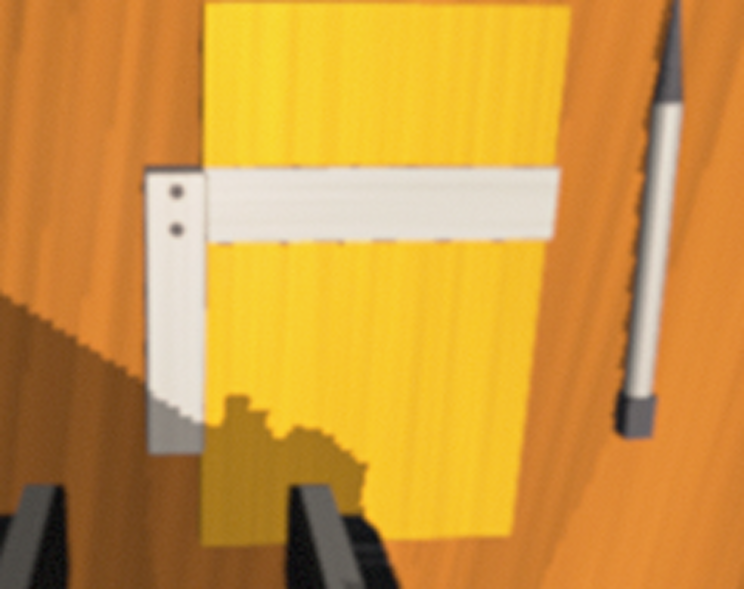

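The stock (147–206, 170–453) lies against the plate edge (205 at top, 202 at bottom), with the blade flat across it. A last numeric check:

```bash
python3 - <<'E'
from place import *
w=np.load('pics/w7.npz'); f=lambda p:(np.array(p)+.5)/3.1-.5+[226,99]
P=px2w(w,f([(205,3),(570,7),(512,536),(202,546)]),.008)
x,r=fitrect(P[:,:2],np.array([(-50,80),(50,80),(50,-80),(-50,-80)])*1e-3);print('plate',x[:2],np.degrees(x[2]),r.round(1).tolist())
obj=np.array([(-8,40,20),(8,40,20),(-8,-40,20),(8,-40,20),(108,40,11.5),(108,20,11.5),(8,20,11.5)])*1e-3
S=px2w(w,f([(147,172),(206,172),(149,454),(204,453),(560,168),(553,239),(208,242)]),obj[:,2])
q,r=fitrect(S[:,:2],obj[:,:2]);print('sq',q[:2],np.degrees(q[2]),r.round(1).tolist())
print('in plate frame',(R.from_euler('z',-x[2]).apply(np.r_[q[:2]-x[:2],0])*1e3).round(1))
# plate shift between top-camera pictures, and any other changed areas
a=np.load('pics/top0.npz')["img"];b=np.load('pics/t7.npz')["img"]
m=(cv2.absdiff(a,b).max(2)>40).astype(np.uint8); n,_,st,_=cv2.connectedComponentsWithStats(m,connectivity=8)
print([s[:5].tolist() for s in st[1:] if s[4]>25])
E
```

```text
plate [ 0.65231789 -0.17648268] 7.475879568182001 [[-0.3, 0.1], [0.6, 0.5], [0.0, 0.0], [-0.2, -0.7]]
sq [ 0.59514844 -0.18662266] 7.151297074186548 [[-0.0, -0.0], [0.5, 0.1], [-0.0, -0.3], [0.2, -0.1], [0.5, 0.1], [0.0, 0.1], [-1.1, 0.1]]
in plate frame [-58.   -2.6   0. ]
[[168, 105, 392, 315, 61751], [254, 394, 14, 26, 104], [332, 402, 11, 18, 132]]
```

```bash
python3 -c "
from rig import workorder; print(workorder.close_job())"
```

```text
the job is handed in; nothing more can be done
None
```

I pressed the latch with the gripper leaning back, and the lid sprang open on its own with the arm clear of it. I then took the square out, levelled it, and set it against the larger brass plate's robot-side long edge. The job is handed in at about 20 s, with the gripper clear above the work.

**Last checks:**
- **Square:** the stock's centre is 58.0 mm from the plate's centre line, which is exactly flush. It sits 2.6 mm off the middle along the edge, so the whole stock is alongside the plate. The blade lies across the plate's top.
- **Angle:** the square reads 0.3° off the plate, which is within what the picture can measure.
- **Plate:** its measured position is the same as before contact to about 0.1 mm. The side push reached about 6 N at most in the readings, which is inside the 4–9 N range where it might have slid.

**What disagreed or went less well:**
- **Grip:** the square sagged about 3.6° in the gripper, so I tilted the tool to level it before setting it down. The opening read about 13.5 mm on the 16 mm stock.
- **Joint 6:** it read 165.29° for a moment against its 165.26° limit on the first approach. I turned it away at once.
- **Bystanders:** the before-and-after comparison of the top view could not confirm these, because the moved arm and its shadows covered too much of it. I saw no contact with any of them.

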